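# Put the nail polish testers back in shade order in the counter display

## Task

Put the four loose nail polish bottles into the four empty wells of the display so that the whole row of six runs in order of shade, from the white bottle standing at one end to the black bottle at the other: the palest next to the white, the darkest next to the black. Leave the white and the black bottle in their own wells, and leave every bottle standing upright, right down in its well.

Things in the scene. Friction and masses are not known exactly. Their poses are not given: they have to be found in the camera images.
- polish_blush_mid (a point): Nail polish bottle, pale blush (skin-pink) lacquer, loose on the desk. Point: its centre, 39.5 mm above its underside; z up. Round, 79 mm tall, 50 g: glass 31 mm in diameter to 30 mm up, then tapering; black cap 17 mm in diameter from 38 to 79 mm up (grasp here), a dot of the lacquer's colour on top.
- polish_rose_mid (a point): Nail polish bottle, medium rose pink lacquer, loose on the desk. Point: its centre, 39.5 mm above its underside; z up. Round, 79 mm tall, 50 g: glass 31 mm in diameter to 30 mm up, then tapering; black cap 17 mm in diameter from 38 to 79 mm up (grasp here), a dot of the lacquer's colour on top.
- polish_red_mid (a point): Nail polish bottle, bright full red lacquer, loose on the desk. Point: its centre, 39.5 mm above its underside; z up. Round, 79 mm tall, 50 g: glass 31 mm in diameter to 30 mm up, then tapering; black cap 17 mm in diameter from 38 to 79 mm up (grasp here), a dot of the lacquer's colour on top.
- polish_wine_mid (a point): Nail polish bottle, very dark wine red lacquer, loose on the desk. Point: its centre, 39.5 mm above its underside; z up. Round, 79 mm tall, 50 g: glass 31 mm in diameter to 30 mm up, then tapering; black cap 17 mm in diameter from 38 to 79 mm up (grasp here), a dot of the lacquer's colour on top.
- polish_white_mid (a point): Nail polish bottle, milky white lacquer, standing in one of the two end wells of the display (either end); it stays there. Point: its centre, 39.5 mm above its underside; z up. Round, 79 mm tall, 50 g: glass 31 mm in diameter to 30 mm up, then tapering; black cap 17 mm in diameter from 38 to 79 mm up (grasp here), a dot of the lacquer's colour on top.
- polish_black_mid (a point): Nail polish bottle, black lacquer, standing in one of the two end wells of the display (either end); it stays there. Point: its centre, 39.5 mm above its underside; z up. Round, 79 mm tall, 50 g: glass 31 mm in diameter to 30 mm up, then tapering; black cap 17 mm in diameter from 38 to 79 mm up (grasp here), a dot of the lacquer's colour on top.
- display: Beech block 62 x 282 x 26 mm, fixed, with a row of six round wells. Origin: centre of its underside, on the desk; y along the row, z up. Wells at x 0, y -115, -69, -23, 23, 69, 115 mm: 40 mm wide, mouth chamfered 3 mm, 16 mm deep, flat floor 10 mm above the underside (a seated bottle's centre is 49.5, its top 89 mm up). The two end wells hold white and black, the four others are empty.
Mind the look-alikes: they are no part of the job. Leave any purple or yellow look-alike of the part that bears polish_red_mid alone.

How it is judged (in metres and radians):
At the end, for the whole second after the job is handed in: Row of six in order white, blush, rose, red, wine, black; white and black still in their own end wells (within 30 mm of their start); every bottle's centre within 10 mm of its well's axis in x and y and 42 to 57 mm above the desk, tilted under 0.15 rad, at rest, released (((y of polish_white_mid in the frame of display between -0.125 and -0.105 m and y of polish_blush_mid in the frame of display between -0.079 and -0.059 m and y of polish_rose_mid in the frame of display between -0.033 and -0.013 m and y of polish_red_mid in the frame of display between 0.013 and 0.033 m and y of polish_wine_mid in the frame of display between 0.059 and 0.079 m and y of polish_black_mid in the frame of display between 0.105 and 0.125 m) or (y of polish_white_mid in the frame of display between 0.105 and 0.125 m and y of polish_blush_mid in the frame of display between 0.059 and 0.079 m and y of polish_rose_mid in the frame of display between 0.013 and 0.033 m and y of polish_red_mid in the frame of display between -0.033 and -0.013 m and y of polish_wine_mid in the frame of display between -0.079 and -0.059 m and y of polish_black_mid in the frame of display between -0.125 and -0.105 m)) and x of polish_white_mid in the frame of display between -0.01 and 0.01 m and z of polish_white_mid in the frame of display between 0.042 and 0.057 m and distance of each of polish_white_mid, polish_black_mid from where it was at the start of the episode below 0.03 m and angle between each of polish_white_mid, polish_blush_mid, polish_rose_mid, polish_red_mid, polish_wine_mid, polish_black_mid's own z axis and vertical below 0.15 rad and linear speed of each of polish_white, polish_blush, polish_rose, polish_red, polish_wine, polish_black below 0.02 m/s and x of polish_blush_mid in the frame of display between -0.01 and 0.01 m and z of polish_blush_mid in the frame of display between 0.042 and 0.057 m and x of polish_rose_mid in the frame of display between -0.01 and 0.01 m and z of polish_rose_mid in the frame of display between 0.042 and 0.057 m and x of polish_red_mid in the frame of display between -0.01 and 0.01 m and z of polish_red_mid in the frame of display between 0.042 and 0.057 m and x of polish_wine_mid in the frame of display between -0.01 and 0.01 m and z of polish_wine_mid in the frame of display between 0.042 and 0.057 m and x of polish_black_mid in the frame of display between -0.01 and 0.01 m and z of polish_black_mid in the frame of display between 0.042 and 0.057 m); the robot touches nothing.
It also fails if it takes over 88 s, if anything falls off the work surface, if the arm or the gripper's body presses on something with over 40 N, if the wrist force passes 120 N, or if a joint passes its speed limit or range.

## Robot

A 6-joint arm with a two-finger parallel gripper is mounted at the origin on a cart in front of the work surface, level with it; the furniture and walls round the work are solid. World frame = base frame: x ahead of the robot, y to its left, z up, the work surface at z = 0. Lengths are in mm, angles in rad, forces in N, time in s.
With the tool pointing down it reaches from about 425 to 925 mm from the base axis. Payload 12.5 kg.
Tool frame: the origin (TCP) lies at the very end of the fingers, on their centre line; the grasp point (between the pads) lies 19 mm behind it; z points along the fingers, y is the line along which they close (so a half turn about z gives the same grasp; the last joint's range is limited). The gripper opens to 85 mm and grips with 20 to 120 N. Pads are 22 mm wide; open, the fingers measure 114 mm over their backs; the gripper's body (76 mm by 85 mm) begins 54 mm behind the grasp point. The pads swing forward as they close: fully open they stand 13 mm farther back than shut.
Start: joints at [1.146, 0.491, 1.559, -0, 1.092, -0.106], TCP at [195.875, 593.53, 231.327] pointing down, gripper open.
Joint ranges: [-3.1, 3.1], [-0.84, 2.19], [0.05, 2.79], [-1.13, 4.28], [0.06, 2.93], [-2.69, 2.69]. Speed limits (rad/s): [2.22, 2.22, 2.79, 3.14, 3.14, 3.14].

## Interface

Orientations are given as a rotation vector (axis times angle).
In Python, from cell import * gives the robot as it stands. The module is installed in compiled form; this text tells all that it offers.
- The arm moves only by the shell command python3 -m crank 'ROWS' [OPENING]. ROWS is text: rows parted by semicolons, each of 4 numbers parted by spaces: the shift along the tool's x, y, z normalised to -1 to 1, where 1 is 0.05 m, then the turn about the tool's z normalised to -1 to 1, where 1 is 0.12 rad. A call has 1 to 12 rows; each row shifts and turns the commanded pose from where the row before left it, along the tool's axes as they then stand; what a row does not reach is not made up. A row lasts 1/8 s, in which the tool goes at most 62.5 mm and 10.7 degrees, less where a joint would pass 70% of its speed; a pose out of reach is approached as far as the arm can. A call with a number of a shift or a turn outside -1 to 1 is refused whole. A call with a gripper value outside its range is refused whole. OPENING is the opening, from 0 (shut) to 1 (fully open), set as the call begins (- or left out, the last holds). The fingers move at their own pace and stop on an object; the grip force is fixed at half the most. Time passes only in rows, so rows that do not move let the fingers close. It gives the time, the measured TCP pose, the force, the opening and the grip force at its end, in the units of the state.
- state(): the state, without advancing time (a new reading comes with each control period).
- read_camera(name): name is "scene" or "top"; returns the picture (480x640x3 uint8, red, green, blue); there is no depth.
- camera_params(name): a dict with "K" (3x3 intrinsics, pixels), "k1" (the pictures are not rectified: a ray, as slopes to the right and down, at radius r is drawn at 1 + k1 r^2 times it, then the intrinsics apply), "pose" (4x4, takes a point from camera to world coordinates). Camera axes: x right, y down, z forward; pixel columns grow to the right and rows downward; lengths in mm; the calibration is good to about 2 mm. A picture is of the moment at which its call begins. camera_params takes no time and is no camera call.
- job_done(): hands the job in; it is judged then, once.
The state is a dict: "time": time; "joints": joint angles; "qvel": joint speeds; "joint_torque": joint torques, N m; "position": TCP position; "ee_rot": TCP orientation; "ft_force": force on the tool from outside, world axes, zero at the start; "moment": the same for the moment, N m; "gripper_width": finger opening in mm; "grasp_force": force on a finger pad.
Only numpy, scipy, OpenCV 4.12 (cv2) and the standard library are available. Lean on these libraries where they do the work, as an engineer would, in place of code of your own. Each camera call takes 0.05 s, during which the arm holds its last target. There are 200 camera calls.

## Working session

There is one attempt and no reset: what is moved stays moved. The work goes in short steps, Python scripts to look and compute and a shell command to move; the robot and the scene stay as the last step left them, time stands still between calls to the robot, and variables do not carry over. Pictures are saved under pics/ and viewed, at most 14 in all, crops included, and the job is handed in when it is done.

```bash
mkdir -p pics; cat > h.py <<'E'
from cell import *
import numpy as np, cv2
def pt(cam,u,v,z):
    p=camera_params(cam);K=np.array(p["K"]);T=np.array(p["pose"]);k=p["k1"]
    d=np.array([(u-K[0,2])/K[0,0],(v-K[1,2])/K[1,1]]);s=d.copy()
    for _ in range(20): s=d/(1+k*(s@s))
    r=T[:3,:3]@np.array([s[0],s[1],1]);o=T[:3,3]
    return (o+r*(z-o[2])/r[2]).round(1)
def shot(cam,name,crop=None,f=1):
    im=read_camera(cam)[:,:,::-1]
    if crop: a,b,c,d=crop; im=im[b:d,a:c]
    cv2.imwrite("pics/"+name,cv2.resize(im,None,fx=f,fy=f,interpolation=cv2.INTER_CUBIC))
E
python3 - <<'E'
from h import *
shot("top","t0.png");shot("scene","s0.png");s=state();print(s)
for c in("top","scene"):print(camera_params(c))
E
```

```text
{'time': 0.1, 'joints': array([ 1.14637917e+00,  4.91499701e-01,  1.55937851e+00,  6.40132372e-06,
        1.09170955e+00, -1.05555216e-01]), 'qvel': array([ 0.00090319, -0.00285567, -0.00148694, -0.00036681,  0.00063422,
        0.00093263]), 'joint_torque': array([ 2.39539972e-03, -6.19450021e+01, -2.62025982e+01, -4.63357753e-05,
        2.86491006e-03,  1.96236806e-05]), 'position': array([195.79819144, 593.33247003, 230.7893593 ]), 'ee_rot': array([-4.98710275e-01, -3.10148647e+00,  1.50608984e-03]), 'ft_force': array([ 0.53614589,  0.49328855, -0.11293444]), 'moment': array([ 0.04320291, -0.01331974,  0.02622372]), 'grasp_force': 0.0, 'gripper_width': 85.64316150376337}
{'K': array([[519.6078126 ,   0.        , 323.62526968],
       [  0.        , 519.6078126 , 240.11018993],
       [  0.        ,   0.        ,   1.        ]]), 'k1': -0.05459958309073284, 'pose': array([[ 3.23639043e-03, -9.95790493e-01,  9.16014225e-02,
         4.48509137e+02],
       [-9.99929648e-01, -2.17724196e-03,  1.16601453e-02,
         1.58632032e+02],
       [-1.14116234e-02, -9.16327149e-02, -9.95727483e-01,
         1.08740008e+03],
       [ 0.00000000e+00,  0.00000000e+00,  0.00000000e+00,
         1.00000000e+00]])}
{'K': array([[606.74579929,   0.        , 319.98005571],
       [  0.        , 606.74579929, 240.93595046],
       [  0.        ,   0.        ,   1.        ]]), 'k1': -0.01694447035125741, 'pose': array([[ 4.62595745e-01, -5.61690913e-01,  6.85936218e-01,
        -1.30641769e+02],
       [-8.86537662e-01, -2.86530288e-01,  3.63251108e-01,
        -2.00142403e+02],
       [-7.49334428e-03, -7.76146708e-01, -6.30507840e-01,
         6.95396765e+02],
       [ 0.00000000e+00,  0.00000000e+00,  0.00000000e+00,
         1.00000000e+00]])}
```

View pics/t0.png

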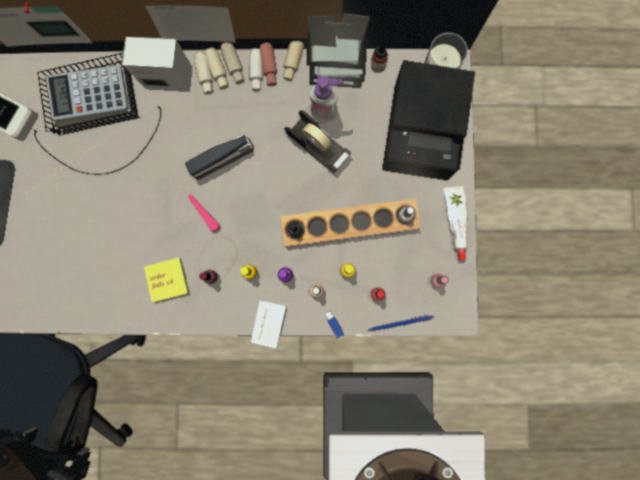

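View pics/s0.png

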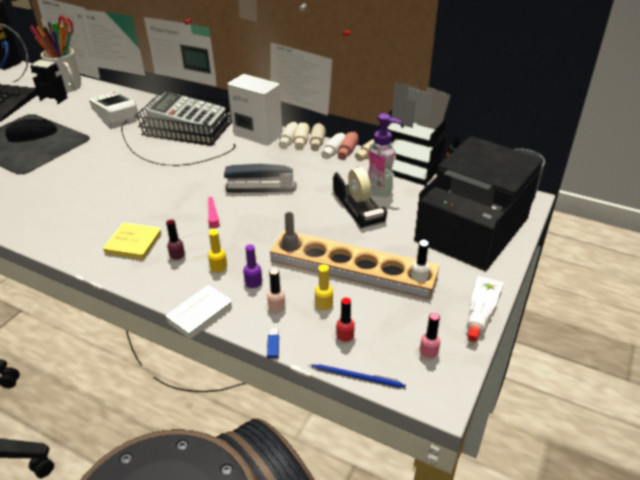

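The top view shows black at the left end of the display (294,230) and white at the right (406,213). The loose bottles are wine (209,276), blush (316,292), red (378,294) and rose (440,281), with yellow and purple decoys among them. I'll enlarge this.

```bash
python3 - <<'E'
from h import *
shot("top","t1.png",(190,195,350,310),5);shot("top","t2.png",(310,195,470,310),5);shot("scene","s1.png",(150,200,310,320),5);shot("scene","s2.png",(310,230,470,350),5)
E
```

```text
(no output)
```

View pics/t1.png

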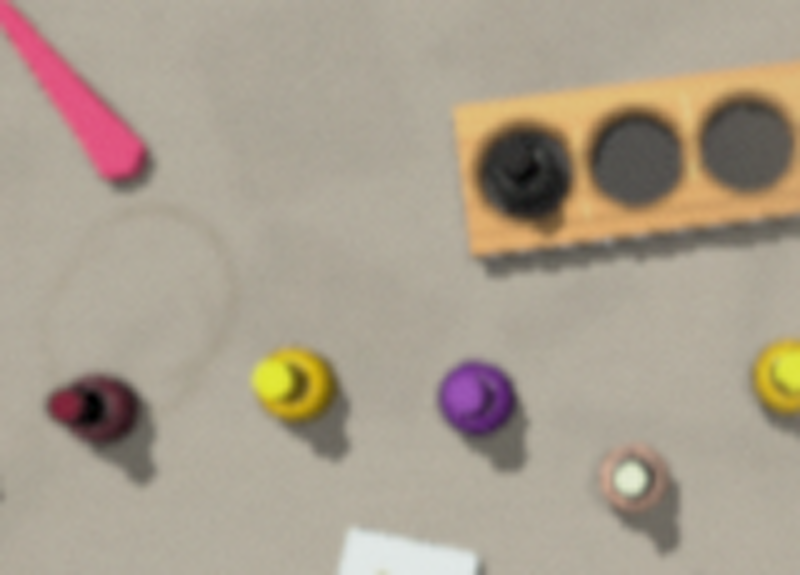

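View pics/t2.png

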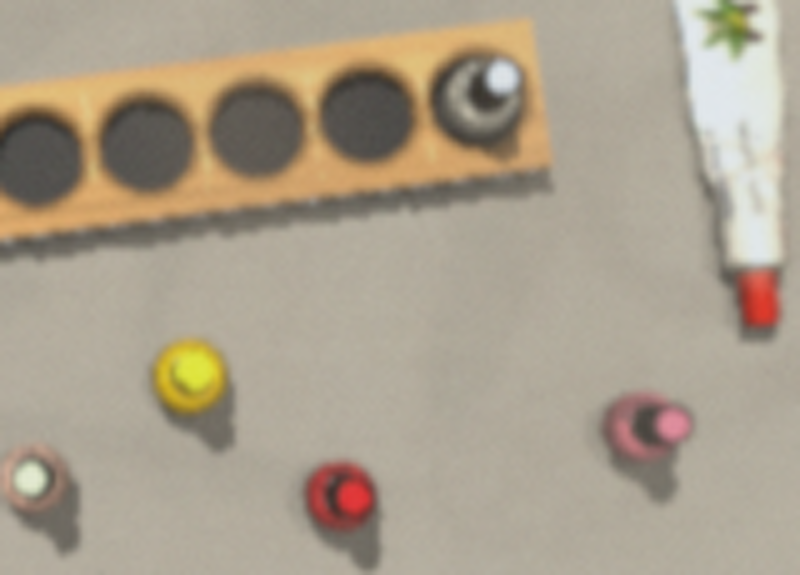

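View pics/s1.png

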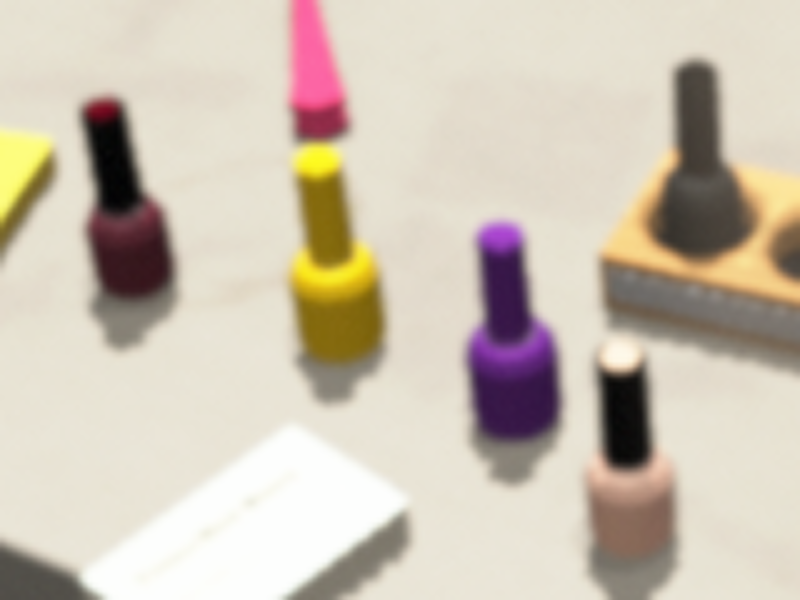

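View pics/s2.png

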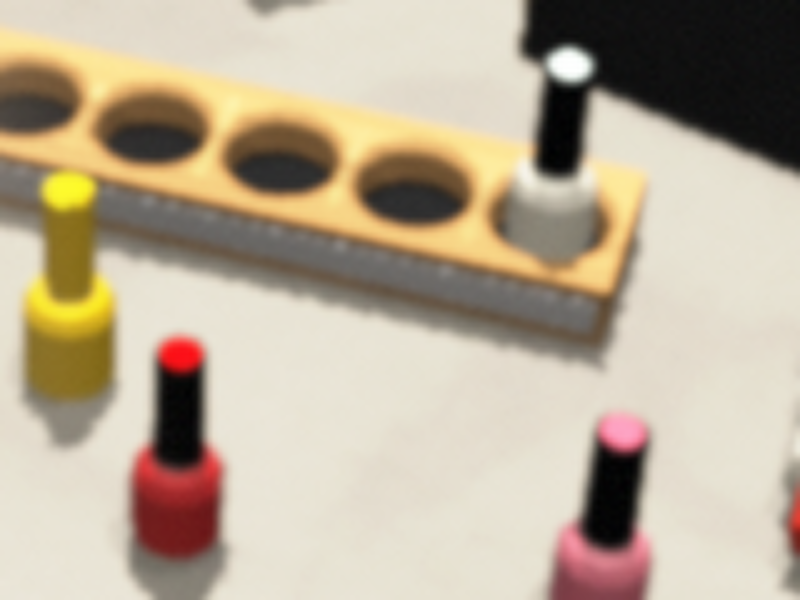

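The crops show the coloured dots on the caps, the four empty well rims and the block corners clearly. I'll triangulate by comparing both cameras.

```bash
python3 - <<'E'
from h import *
g=lambda c,o,p,z:pt(c,o[0]+(p[0]+.5)/5-.5,o[1]+(p[1]+.5)/5-.5,z)
a=(190,195);b=(310,195);c=(150,200);d=(310,230)
for n,o,p,o2,p2,z in [("wine",a,(67,405),c,(103,110),79),("blush",a,(631,478),c,(621,356),79),("red",b,(355,497),d,(181,355),79),("rose",b,(672,425),d,(623,433),79),("white",b,(502,78),d,(570,65),89),("yellow1",a,(274,382),c,(319,162),79),("purple",a,(470,398),c,(501,238),79),("yellow2",b,(193,372),d,(69,190),79)]:
    print(n,g("top",o,p,z),g("scene",o2,p2,z))
w=np.array([g("top",b,p,26)[:2] for p in[(40,157),(147,142),(257,129),(367,114)]])
w2=np.array([g("scene",d,p,26)[:2] for p in[(20,97),(150,127),(282,157),(413,188)]])
print(w,w2)
cs=[g("top",a,(457,107),26),g("top",a,(472,257),26),g("top",b,(531,20),26),g("top",b,(551,168),26)]
print(cs,np.mean(cs,0),w.mean(0),w2.mean(0))
v=np.mean(cs[:2],0)-np.mean(cs[2:],0);print(v,np.arctan2(-v[0],v[1]))
E
```

```text
wine [471.3 405.2  79. ] [471.1 403.6  79. ]
blush [444.  185.3  79. ] [444.2 184.2  79. ]
red [437.   60.1  79. ] [436.3  59.   79. ]
rose [465.  -62.9  79. ] [464.7 -64.2  79. ]
white [599.   3.  89.] [599.7   1.7  89. ]
yellow1 [480.6 324.3  79. ] [480.9 322.   79. ]
purple [474.7 247.9  79. ] [475.1 247.3  79. ]
yellow2 [485.1 122.6  79. ] [485.  120.4  79. ]
[[575.3 183.6]
 [581.6 139.5]
 [587.   94.3]
 [593.4  49. ]] [[573.1 185.1]
 [579.1 138.2]
 [585.3  91.9]
 [590.8  46.8]]
[array([595.9, 259.2,  26. ]), array([533.8, 252.3,  26. ]), array([632.7, -19.2,  26. ]), array([571.2, -26.5,  26. ])] [583.4  116.45  26.  ] [584.325 116.6  ] [582.075 115.5  ]
[-37.1 278.6   0. ] 0.13238695033634354
```

```bash
cat >> h.py <<'E'
from scipy.spatial.transform import Rotation as R
def go(x,y,z):
    s=state();Rm=R.from_rotvec(s["ee_rot"]).as_matrix()
    d=Rm.T@(np.array([x,y,z])-s["position"])
    yaw=np.arctan2(Rm[1,1],Rm[0,1])
    print("t",round(s["time"],2),"pos",s["position"].round(1),"units",(d/50).round(3),"tooly deg",np.degrees(yaw).round(2),"tilt",np.degrees(np.arccos(-Rm[2,2])).round(2),"turn",((yaw-.132)/.12).round(2),"q6",s["joints"][5].round(2),"w",round(s["gripper_width"],1),"F",s["ft_force"].round(1))
E
python3 -m crank '0 0 0 1;0 0 0 1;0 0 0 1;0 0 0 1;0 0 0 1;0 0 0 1;0 0 0 1;0 0 0 1;0 0 0 1;0 0 0 .33;0 0 0 0;0 0 0 0' 0.5
python3 -c "
from h import *
go(471.2,404.4,150)"
```

```text
time: 1.8
position: [195.9, 593.5, 231.3]
ee_rot: [-2.069, -2.364, -0.0]
ft_force: [0.3, 0.4, 1.0]
gripper_width: 42.6
grasp_force: 0.0
t 1.8 pos [195.9 593.5 231.3] units [-4.481  4.955  1.626] tooly deg 7.64 tilt 0.0 turn 0.01 q6 1.01 w 42.6 F [0.3 0.4 1. ]
```

```bash
python3 -m crank '-.64 .708 .232 0;-.64 .708 .232 0;-.64 .708 .232 0;-.64 .708 .232 0;-.64 .708 .232 0;-.64 .708 .232 0;-.64 .708 .232 0;0 0 0 0;0 0 0 0' 0.5
python3 -c "
from h import *
go(471.2,404.4,43); shot('scene','s3.png',(130,150,290,270),5)"
```

```text
time: 2.92
position: [470.9, 404.3, 150.2]
ee_rot: [-2.07, -2.363, 0.0]
ft_force: [0.1, 0.3, -0.1]
gripper_width: 42.6
grasp_force: 0.0
t 2.92 pos [470.9 404.3 150.2] units [0.    0.007 2.143] tooly deg 7.58 tilt 0.01 turn 0.0 q6 0.47 w 42.6 F [ 0.1  0.3 -0.1]
```

View pics/s3.png

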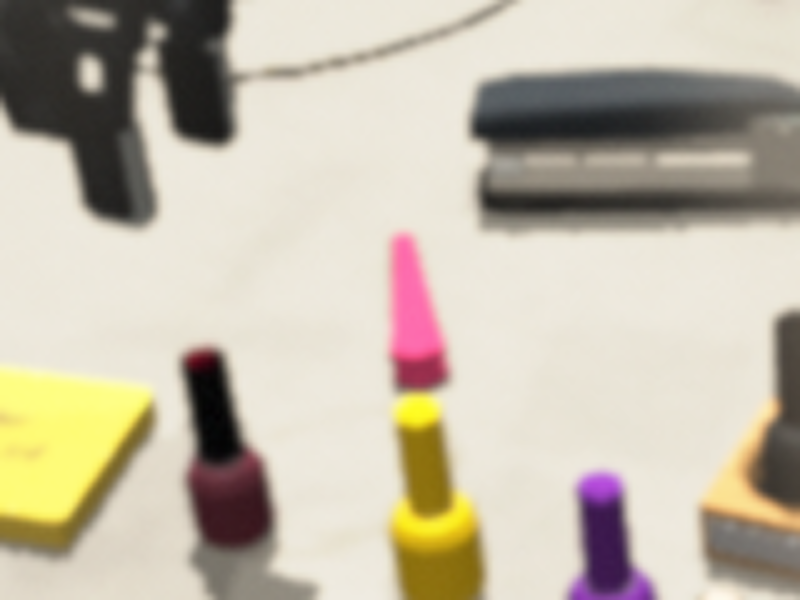

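The fingers straddle the wine bottle (dot at 205,358 in the crop) as predicted, so I'll descend and grip.

```bash
python3 -m crank '0 0 .7 0;0 0 .7 0;0 0 .5 0;0 0 .24 0;0 0 0 0' 0.5
python3 -m crank '0 0 0 0;0 0 0 0;0 0 0 0;0 0 0 0;0 0 0 0' 0
python3 -m crank '0 0 -.4 0;0 0 -.8 0;0 0 -.9 0;0 0 0 0;0 0 0 0'
python3 -c "
from h import *
go(574.2,184.4,148)"
```

```text
time: 3.6
position: [470.6, 404.7, 43.1]
ee_rot: [-2.068, -2.364, 0.001]
ft_force: [-0.3, -0.1, 0.1]
gripper_width: 43.1
grasp_force: 0.0
time: 4.22
position: [471.5, 404.6, 44.3]
ee_rot: [2.07, 2.363, 0.003]
ft_force: [-1.3, 0.8, 6.6]
gripper_width: 15.4
grasp_force: 58.4
time: 4.85
position: [470.8, 404.0, 147.9]
ee_rot: [-2.07, -2.363, 0.0]
ft_force: [0.2, -0.8, -0.2]
gripper_width: 15.1
grasp_force: 58.5
t 4.85 pos [470.8 404.  147.9] units [-4.626e+00  1.470e+00 -2.000e-03] tooly deg 7.58 tilt 0.01 turn 0.0 q6 0.47 w 15.1 F [ 0.2 -0.8 -0.2]
```

```bash
python3 -m crank '-.771 .245 -.05 0;-.771 .245 -.05 0;-.771 .245 -.05 0;-.771 .245 -.05 0;-.771 .245 -.05 0;-.771 .245 -.05 0;0 0 0 0;0 0 0 0'
python3 -c "
from h import *
go(574.2,184.4,56); shot('scene','s4.png',(210,150,370,270),5);shot('top','t4.png',(250,150,410,270),5)"
```

```text
time: 5.85
position: [573.9, 184.8, 162.1]
ee_rot: [-2.069, -2.362, 0.002]
ft_force: [0.1, -0.8, -0.2]
gripper_width: 15.2
grasp_force: 58.5
t 5.85 pos [573.9 184.8 162.1] units [-0.009  0.009  2.121] tooly deg 7.57 tilt 0.11 turn 0.0 q6 0.07 w 15.2 F [ 0.1 -0.8 -0.2]
```

View pics/s4.png

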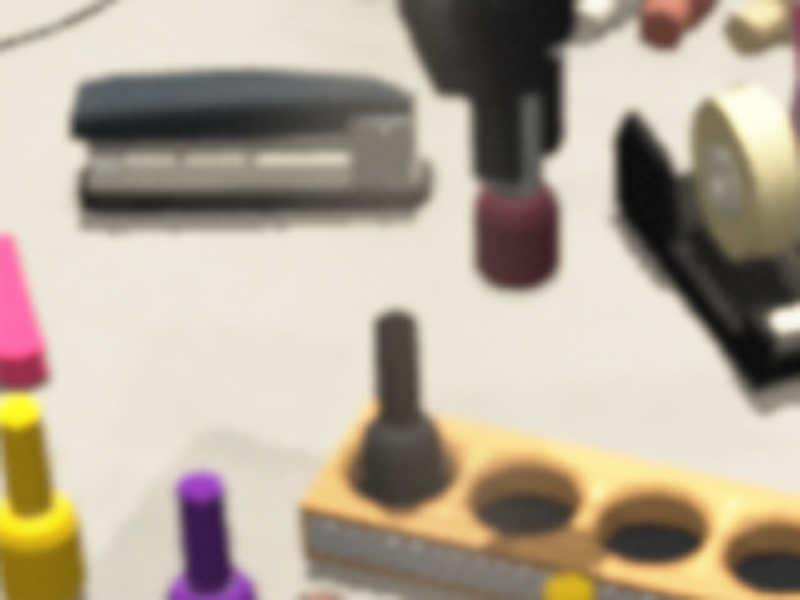

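The wine bottle hangs upright over the well next to black. I'll lower and release it.

```bash
python3 -m crank '0 0 .7 0;0 0 .6 0;0 0 .4 0;0 0 .25 0;0 0 .12 0;0 0 .08 0;0 0 0 0;0 0 0 0'
python3 -m crank '0 0 0 0;0 0 0 0;0 0 0 0' 0.5
python3 -m crank '0 0 -.4 0;0 0 -.8 0;0 0 -.9 0;0 0 0 0'
python3 -c "
from h import *
go(444.1,184.8,158)"
```

```text
time: 6.95
position: [574.7, 184.7, 56.1]
ee_rot: [2.069, 2.363, 0.001]
ft_force: [0.5, 0.3, -0.9]
gripper_width: 15.1
grasp_force: 58.5
time: 7.32
position: [574.5, 184.6, 55.7]
ee_rot: [2.07, 2.363, 0.0]
ft_force: [-0.4, -0.6, -0.3]
gripper_width: 42.5
grasp_force: 0.0
time: 7.82
position: [575.7, 184.9, 163.9]
ee_rot: [2.067, 2.361, 0.008]
ft_force: [0.4, 0.7, -0.8]
gripper_width: 42.8
grasp_force: 0.0
t 7.83 pos [575.7 184.9 163.9] units [ 0.345 -2.61   0.103] tooly deg 7.59 tilt 0.34 turn 0.0 q6 0.07 w 42.8 F [ 0.4  0.7 -0.8]
```

```bash
python3 -m crank '.086 -.65 0 0;.086 -.65 0 0;.086 -.65 0 0;.086 -.65 0 0;0 0 0 0;0 0 0 0'
python3 -c "
from h import *
go(444.1,184.8,43);shot('scene','s5.png',(210,180,370,300),5)"
```

```text
time: 8.57
position: [444.0, 184.6, 160.4]
ee_rot: [2.069, 2.363, 0.0]
ft_force: [-0.4, 0.5, 0.4]
gripper_width: 42.6
grasp_force: 0.0
t 8.57 pos [444.  184.6 160.4] units [0.003 0.003 2.348] tooly deg 7.59 tilt 0.02 turn 0.0 q6 0.12 w 42.6 F [-0.4  0.5  0.4]
```

View pics/s5.png

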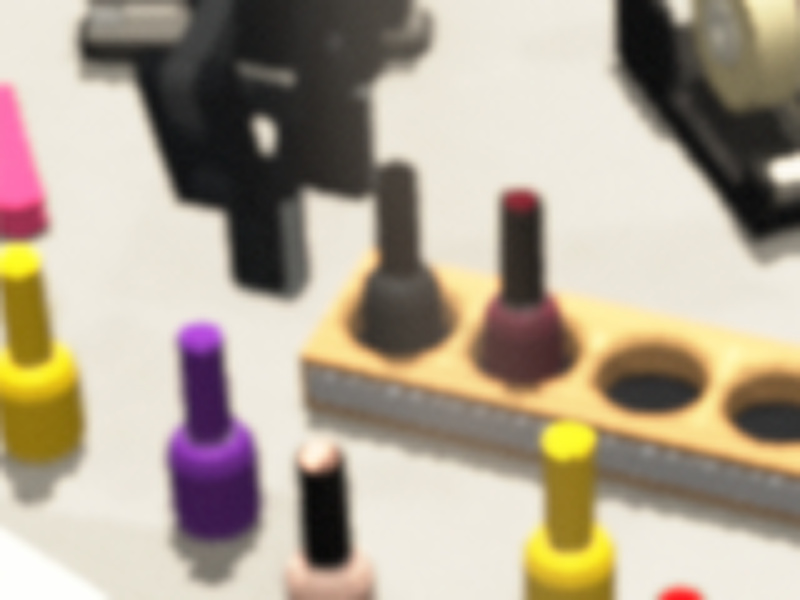

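Wine is seated upright (dot at 520,202 in the crop). Now blush.

```bash
python3 -m crank '0 0 .7 0;0 0 .7 0;0 0 .6 0;0 0 .25 0;0 0 .1 0;0 0 0 0' 0.5
python3 -m crank '0 0 0 0;0 0 0 0;0 0 0 0;0 0 0 0;0 0 0 0' 0
python3 -m crank '0 0 -.4 0;0 0 -.8 0;0 0 -.9 0;0 0 -.3 0;0 0 0 0;0 0 0 0'
python3 -c "
from h import *
go(592.4,47.6,160)"
```

```text
time: 9.38
position: [443.7, 184.6, 43.4]
ee_rot: [2.07, 2.363, 0.001]
ft_force: [0.4, -0.3, 0.0]
gripper_width: 42.7
grasp_force: 0.0
time: 10.0
position: [443.7, 184.7, 43.9]
ee_rot: [2.069, 2.363, 0.002]
ft_force: [-0.2, -0.2, 6.8]
gripper_width: 15.1
grasp_force: 58.3
time: 10.75
position: [443.0, 184.4, 162.5]
ee_rot: [-2.069, -2.363, 0.001]
ft_force: [-0.1, -0.3, -1.9]
gripper_width: 15.3
grasp_force: 58.5
t 10.75 pos [443.  184.4 162.5] units [-3.107  2.601  0.047] tooly deg 7.59 tilt 0.05 turn 0.0 q6 0.12 w 15.3 F [-0.1 -0.3 -1.9]
```

```bash
python3 -m crank '-.62 .52 0 0;-.62 .52 0 0;-.62 .52 0 0;-.62 .52 0 0;-.62 .52 0 0;0 0 0 0;0 0 0 0'
python3 -c "
from h import *
go(592.4,47.6,55)"
```

```text
time: 11.62
position: [591.8, 48.3, 161.9]
ee_rot: [-2.069, -2.362, 0.002]
ft_force: [-0.7, -0.7, -0.1]
gripper_width: 15.5
grasp_force: 58.5
t 11.62 pos [591.8  48.3 161.9] units [-0.016  0.015  2.138] tooly deg 7.57 tilt 0.14 turn 0.0 q6 -0.16 w 15.5 F [-0.7 -0.7 -0.1]
```

```bash
python3 -m crank '-.01 .01 .7 0;0 0 .6 0;0 0 .4 0;0 0 .25 0;0 0 .12 0;0 0 .08 0;0 0 0 0;0 0 0 0'
python3 -m crank '0 0 0 0;0 0 0 0;0 0 0 0' 0.5
python3 -m crank '0 0 -.4 0;0 0 -.8 0;0 0 -.9 0;0 0 0 0;0 0 0 0'
python3 -c "
from h import *
go(436.6,59.6,160)"
```

```text
time: 12.62
position: [593.4, 47.6, 56.1]
ee_rot: [2.069, 2.363, 0.001]
ft_force: [0.3, -0.4, -1.3]
gripper_width: 15.2
grasp_force: 58.6
time: 13.0
position: [593.3, 47.6, 55.7]
ee_rot: [2.069, 2.363, 0.0]
ft_force: [0.0, -1.5, -0.5]
gripper_width: 42.6
grasp_force: 0.0
time: 13.62
position: [592.9, 47.6, 160.1]
ee_rot: [-2.069, -2.363, 0.0]
ft_force: [0.4, 0.2, -0.9]
gripper_width: 43.2
grasp_force: 0.0
t 13.62 pos [592.9  47.6 160.1] units [ 0.65  -3.066  0.004] tooly deg 7.58 tilt 0.03 turn 0.0 q6 -0.16 w 43.2 F [ 0.4  0.2 -0.9]
```

```bash
python3 -m crank '.13 -.613 0 0;.13 -.613 0 0;.13 -.613 0 0;.13 -.613 0 0;.13 -.613 0 0;0 0 0 0;0 0 0 0'
python3 -c "
from h import *
go(436.6,59.6,43);shot('scene','s6.png',(290,200,450,320),5)"
```

```text
time: 14.5
position: [437.6, 59.6, 160.1]
ee_rot: [-2.069, -2.363, 0.0]
ft_force: [0.4, 1.0, -0.1]
gripper_width: 42.6
grasp_force: 0.0
t 14.5 pos [437.6  59.6 160.1] units [ 0.003 -0.018  2.343] tooly deg 7.59 tilt 0.02 turn 0.0 q6 -0.15 w 42.6 F [ 0.4  1.  -0.1]
```

View pics/s6.png

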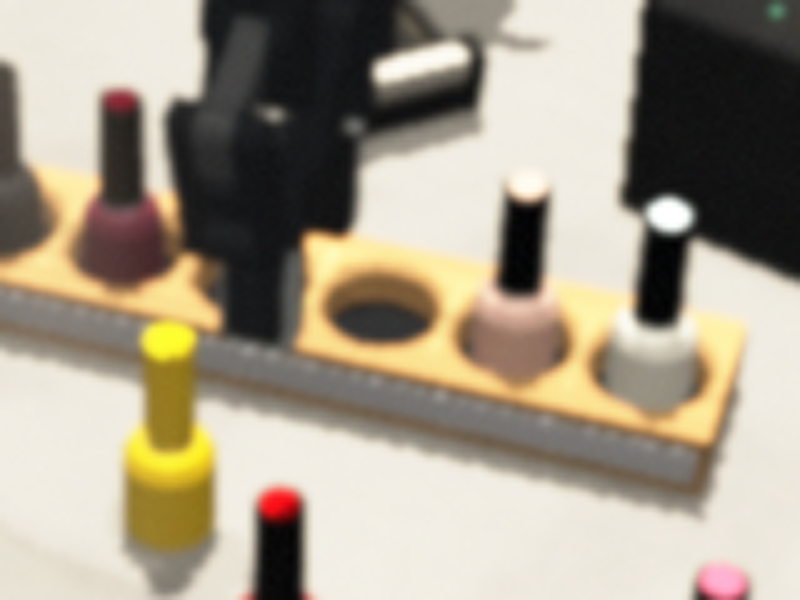

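Blush is seated beside white (dot at 527,187 in the crop). Now red.

```bash
python3 -m crank '0 -.018 .7 0;0 0 .7 0;0 0 .6 0;0 0 .25 0;0 0 .1 0;0 0 0 0' 0.5
python3 -m crank '0 0 0 0;0 0 0 0;0 0 0 0;0 0 0 0;0 0 0 0' 0
python3 -m crank '0 0 -.4 0;0 0 -.8 0;0 0 -.9 0;0 0 -.3 0;0 0 0 0;0 0 0 0'
python3 -c "
from h import *
go(580.3,138.8,160)"
```

```text
time: 15.3
position: [436.5, 59.5, 43.4]
ee_rot: [2.069, 2.363, 0.001]
ft_force: [0.0, 0.1, -0.2]
gripper_width: 43.0
grasp_force: 0.0
time: 15.92
position: [436.5, 59.5, 43.8]
ee_rot: [2.069, 2.363, 0.002]
ft_force: [-0.2, -0.0, 7.0]
gripper_width: 15.4
grasp_force: 58.3
time: 16.68
position: [435.7, 59.5, 162.5]
ee_rot: [-2.069, -2.363, 0.001]
ft_force: [-0.1, -0.0, -1.8]
gripper_width: 15.2
grasp_force: 58.5
t 16.68 pos [435.7  59.5 162.5] units [1.19  3.075 0.047] tooly deg 7.59 tilt 0.05 turn 0.0 q6 -0.15 w 15.2 F [-0.1 -0.  -1.8]
```

```bash
python3 -m crank '.238 .613 0 0;.238 .613 0 0;.238 .613 0 0;.238 .613 0 0;.238 .613 0 0;0 0 0 0;0 0 0 0'
python3 -c "
from h import *
go(580.3,138.8,55)"
```

```text
time: 17.55
position: [579.2, 138.4, 161.8]
ee_rot: [-2.068, -2.362, 0.003]
ft_force: [-0.3, 0.1, -0.7]
gripper_width: 15.3
grasp_force: 58.6
t 17.55 pos [579.2 138.4 161.8] units [0.005 0.028 2.137] tooly deg 7.59 tilt 0.14 turn 0.0 q6 -0.01 w 15.3 F [-0.3  0.1 -0.7]
```

```bash
python3 -m crank '0 .01 .7 0;0 0 .6 0;0 0 .4 0;0 0 .25 0;0 0 .12 0;0 0 .08 0;0 0 0 0;0 0 0 0'
python3 -m crank '0 0 0 0;0 0 0 0;0 0 0 0' 0.5
python3 -m crank '0 0 -.4 0;0 0 -.8 0;0 0 -.9 0;0 0 0 0;0 0 0 0'
python3 -c "
from h import *
go(464.8,-63.5,160)"
```

```text
time: 18.55
position: [580.9, 138.8, 56.1]
ee_rot: [2.069, 2.363, 0.001]
ft_force: [-0.1, 1.4, -0.3]
gripper_width: 15.4
grasp_force: 58.6
time: 18.92
position: [580.7, 138.8, 55.7]
ee_rot: [2.07, 2.364, 0.0]
ft_force: [0.7, 0.1, 1.0]
gripper_width: 42.9
grasp_force: 0.0
time: 19.55
position: [580.3, 138.7, 160.1]
ee_rot: [-2.069, -2.363, 0.0]
ft_force: [-0.3, 0.1, 0.5]
gripper_width: 42.7
grasp_force: 0.0
t 19.55 pos [580.3 138.7 160.1] units [-3.704 -2.824  0.004] tooly deg 7.58 tilt 0.03 turn 0.0 q6 -0.01 w 42.7 F [-0.3  0.1  0.5]
```

```bash
python3 -m crank '-.617 -.471 0 0;-.617 -.471 0 0;-.617 -.471 0 0;-.617 -.471 0 0;-.617 -.471 0 0;-.617 -.471 0 0;0 0 0 0;0 0 0 0'
python3 -c "
from h import *
go(464.8,-63.5,43)"
```

```text
time: 20.55
position: [465.1, -63.2, 159.9]
ee_rot: [-2.07, -2.362, 0.0]
ft_force: [1.2, -0.7, -0.1]
gripper_width: 42.4
grasp_force: 0.0
t 20.55 pos [465.1 -63.2 159.9] units [-0.007 -0.004  2.338] tooly deg 7.55 tilt 0.07 turn -0.0 q6 -0.41 w 42.4 F [ 1.2 -0.7 -0.1]
```

```bash
python3 -m crank '0 0 .7 0;0 0 .7 0;0 0 .6 0;0 0 .25 0;0 0 .1 0;0 0 0 0' 0.5
python3 -m crank '0 0 0 0;0 0 0 0;0 0 0 0;0 0 0 0;0 0 0 0' 0
python3 -m crank '0 0 -.4 0;0 0 -.8 0;0 0 -.9 0;0 0 -.3 0;0 0 0 0;0 0 0 0'
python3 -c "
from h import *
go(586.3,93.2,160)"
```

```text
time: 21.3
position: [465.4, -63.2, 43.4]
ee_rot: [2.069, 2.364, 0.0]
ft_force: [-0.2, -0.6, 0.8]
gripper_width: 42.6
grasp_force: 0.0
time: 21.92
position: [465.5, -63.5, 43.9]
ee_rot: [2.069, 2.362, 0.001]
ft_force: [-0.1, 0.8, 4.7]
gripper_width: 15.5
grasp_force: 58.3
time: 22.68
position: [464.7, -63.3, 162.6]
ee_rot: [-2.069, -2.363, 0.0]
ft_force: [0.0, 0.7, -0.9]
gripper_width: 15.1
grasp_force: 58.5
t 22.68 pos [464.7 -63.3 162.6] units [2.782 2.824 0.05 ] tooly deg 7.58 tilt 0.04 turn 0.0 q6 -0.41 w 15.1 F [ 0.   0.7 -0.9]
```

```bash
python3 -m crank '.556 .564 0 0;.556 .564 0 0;.556 .564 0 0;.556 .564 0 0;.556 .564 0 0;0 0 0 0;0 0 0 0'
python3 -c "
from h import *
go(586.3,93.2,55)"
```

```text
time: 23.55
position: [585.7, 92.8, 161.9]
ee_rot: [-2.068, -2.363, 0.003]
ft_force: [-0.1, -0.5, -1.2]
gripper_width: 15.6
grasp_force: 58.6
t 23.55 pos [585.7  92.8 161.9] units [0.005 0.017 2.137] tooly deg 7.61 tilt 0.13 turn 0.01 q6 -0.09 w 15.6 F [-0.1 -0.5 -1.2]
```

Then release and retreat clear toward the robot so that both cameras see the row.

```bash
python3 -m crank '0 0 .7 0;0 0 .6 0;0 0 .4 0;0 0 .25 0;0 0 .12 0;0 0 .08 0;0 0 0 0;0 0 0 0'
python3 -m crank '0 0 0 0;0 0 0 0;0 0 0 0' 0.5
python3 -m crank '0 0 -.4 0;0 0 -.8 0;0 0 -.9 0;-.8 0 -.3 0;-.8 0 -.3 0;-.8 0 0 0;-.8 0 0 0;-.8 0 0 0;0 0 0 0;0 0 0 0;0 0 0 0'
python3 -c "
from h import *
go(0,0,0);shot('scene','s7.png',(260,210,450,340),4);shot('top','t7.png',(270,180,430,280),5)"
```

```text
time: 24.55
position: [586.7, 93.1, 56.1]
ee_rot: [2.069, 2.363, 0.001]
ft_force: [0.2, 0.8, -0.6]
gripper_width: 15.1
grasp_force: 58.6
time: 24.92
position: [586.5, 93.1, 55.7]
ee_rot: [2.069, 2.363, 0.0]
ft_force: [0.3, -0.0, 0.4]
gripper_width: 42.8
grasp_force: 0.0
time: 26.3
position: [612.8, -104.2, 190.6]
ee_rot: [-2.068, -2.365, -0.0]
ft_force: [-0.6, 0.4, 1.0]
gripper_width: 42.4
grasp_force: 0.0
t 26.3 pos [ 612.8 -104.2  190.6] units [  3.696 -11.87    3.814] tooly deg 7.65 tilt 0.01 turn 0.01 q6 -0.41 w 42.4 F [-0.6  0.4  1. ]
```

View pics/s7.png

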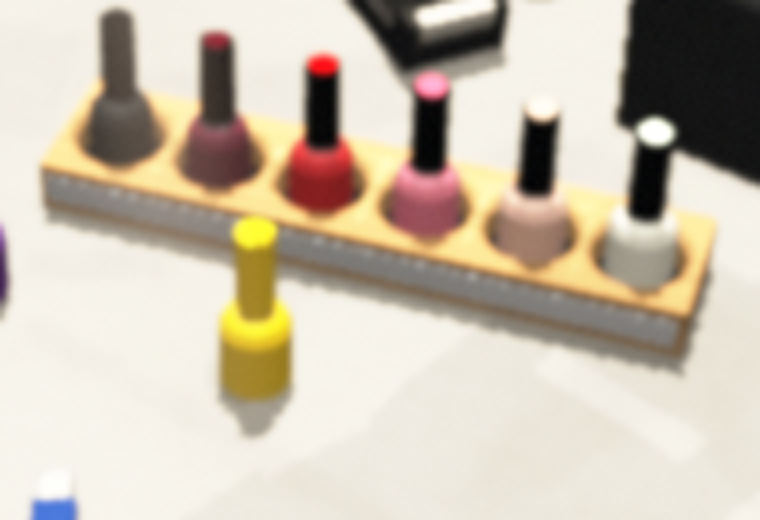

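View pics/t7.png

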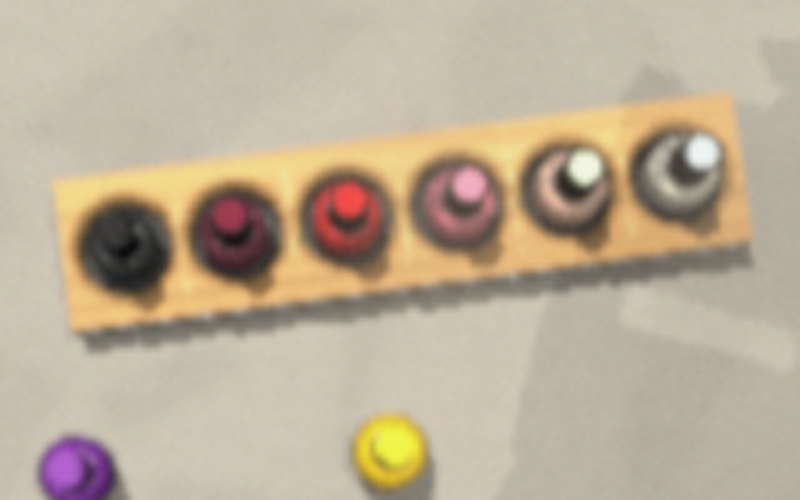

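Both pictures show all six bottles upright and seated. The row runs black, wine, red, rose, blush, white (dots in the scene crop from 118,15 to 655,132), and the gripper is clear.

```bash
python3 -c "
from cell import *
print(job_done())"
```

```text
the job is handed in; nothing more can be done
None
```

The job is handed in at about 26 s: the last pictures show white, blush, rose, red, wine and black in order, all upright and seated, with the gripper clear and no verdict returned.

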